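# Set up the sprung lid of a welding-rod chest

### The job

The welding-rod chest's lid spring is to be trimmed: draw the lock pin out of the hasp at the chest's front corner and park it in the notched bracket on the chest's side, lying there by itself. Then lift the lid by its front handle past its balance point (about 40 degrees open), ease it back and hold it still just below, some 5 degrees short of the balance point, where it would drop shut if let go. Never let the lid fly open or slam, leave the other things on the table alone, and finish while still holding the lid there by its handle.

Things in the scene. Friction and masses are not known exactly. Their poses are not given: they have to be found in the camera images.
- chest: Grey steel welding-rod chest fixed to the table, (all sizes in mm) body 330 wide (y) x 230 deep (x) x 115 high; lid top 130 high, lid overhangs 3. Origin: centre of underside. x: front (towards robot) to hinge side; y: to its left; z up. Hasp at the front's left end: two plates 5 thick at y 110 and 155, 42 out from the front, the lid's lug between them; the pin passes through all three.
- pin: Loose lock pin, about 90 g. Origin: middle of its grip; y axis along the pin, tip to grip, at first along chest y. Black grip 16 dia, y -27.5 to 27.5; collar 24 dia, to y -32.5; steel shank 12 dia to the tip at y -107.5. At first it lies loose in the hasp's 14 bores, grip beyond the chest's left side; it draws out along chest +y, clear after 75 mm. Balances 53 from the origin towards the tip.
- pin_tip (a point): Centre of the tip end of the pin's shank.
- bore (a point): Centre of the mouth of the hasp bore, on the outer face of the outer hasp plate, 95 above the table; axes as the chest's.
- park (a point): Where the grip's middle belongs when parked, 95 above the table; axes as chest. Bracket on the chest's left side: two upright plates 5 thick, 42.5 and 90.5 from here towards the chest, each with a notch open at the top, 15 wide, floor 6 below this point, flaring to 33 wide at 15 above it. The shank lies in both, along chest y; here the collar clears the plate by 7.5, the tip the chest by 8.
- lid (a joint): Opening of the lid, rad: 0 shut, grows as the front edge rises; stop at 1.7. Lid 1.75 kg, nearly balanced by a torsion spring. Balance point at 0.70: below it the lid falls shut, above it the spring throws it open. At the handle it takes about 1.6 N up when shut, 0.5 N up at 0.60, nothing at 0.70, 0.5 N down at 0.80.
- handle: Steel tube grip, 15 diameter, 112 long, turning freely on its rod along the chest's y, between two arms at the middle of the lid's front edge. Origin: middle of the tube, 39 ahead of the lid's front (31 mm clear gap), 120 above the table when shut. It can be pinched from above across the tube and turns as the lid swings.
- hinge (a point): Middle of the lid's hinge line at the chest's back, 128 above the table; the hinge runs along the chest's y. The handle bar's middle lies 275 in front of it and 8 lower when shut, and moves up and back about it.
- wire_brush: Wire brush with a wooden back, 260 x 30 x 36, lying on the table; leave alone. Origin: centre of its underside.
- chipping_hammer: Chipping hammer, 260 long, 160 across the head, 24 high; leave alone. Origin: under its middle.
- pipe_collar: Short length of steel pipe, 100 diameter, 60 high, standing; leave alone. Origin: centre of its underside.
- timber: Timber block, 280 x 75 x 45; leave alone. Origin: centre of its underside.
Not all that is in view belongs to the job. What is shaped like the pin but pink or yellow is not meant.

How it is judged (in metres and radians):
On the way, in this order (a step that is already met when the one before it is completed fails the run):
1. the lock pin is drawn right out of the hasp, the lid still shut (y of pin_tip in the frame of bore above 0.003 m and value of joint lid below 0.1 rad), for 0.1 s.
2. the pin lies by itself in both notches of the parking bracket, the lid still shut (x of pin in the frame of park between -0.008 and 0.008 m and y of pin in the frame of park between -0.01 and 0.012 m and z of pin in the frame of park between -0.006 and 0.005 m and angle between the y axis of pin and the y axis of chest, either way round below 0.15 rad and linear speed of pin below 0.02 m/s and contact force between each of the arm, the fingers and pin below 0.05 N and value of joint lid below 0.1 rad), for 0.2 s.
3. the lid is raised past its balance point, by its handle (value of joint lid above 0.72 rad and contact force between the fingers and handle above 0.2 N), for 0.1 s.
At the end, for the whole second after the job is handed in: The fingers hold the lid by its handle, still (under 0.06 rad/s), at 0.52 to 0.67 rad open, after it was raised past 0.72 (balance at 0.70); the pin lies at rest by itself in both notches of the parking bracket, within 8 mm across, about 10 mm along and 0.15 rad of its parking place (value of joint lid between 0.52 and 0.67 rad and velocity of joint lid between -0.06 and 0.06 rad/s and contact force between the fingers and handle above 0.2 N and x of pin in the frame of park between -0.008 and 0.008 m and y of pin in the frame of park between -0.01 and 0.012 m and z of pin in the frame of park between -0.006 and 0.005 m and angle between the y axis of pin and the y axis of chest, either way round below 0.15 rad and linear speed of pin below 0.02 m/s); the arm keeps its last pose, push and grip.
It fails at once if the lid is let fly open (value of joint lid above 1.05 rad).
It fails at once if the lid is slammed or flung (velocity of joint lid below -2 rad/s or velocity of joint lid above 2 rad/s).
It fails at once if another thing on the table is moved by more than 30 mm (distance of any of wire_brush, chipping_hammer, pipe_collar, timber from where it was at the start of the episode above 0.03 m).
It also fails if it takes over 56 s, if anything falls off the work surface, if the arm or the gripper's body presses on something with over 40 N, if the wrist force passes 120 N, or if a joint passes its speed limit or range.

### The arm

A 6-joint arm with a two-finger parallel gripper is mounted at the origin on the work surface. World frame = base frame: x ahead of the robot, y to its left, z up, the work surface at z = 0. Lengths are in m, angles in degrees, forces in N, time in s.
With the tool pointing down it reaches from about 0.375 to 0.9 m from the base axis. Payload 3.1 kg.
Tool frame: the origin (TCP) lies at the very end of the fingers, on their centre line; the grasp point (between the pads) lies 19 mm behind it; z points along the fingers, x is the direction in which the jaws open and shut, and the axes are right-handed (so a half turn about z gives the same grasp; the last joint's range is limited). The gripper opens to 87 mm and grips with 3 to 60 N. Pads are 19 mm wide; open, the fingers measure 117 mm over their backs; the gripper's body (75 mm by 190 mm) begins 51 mm behind the grasp point.
Start: joints at [63.455, 30.224, 82.088, -0, 67.689, -10.227], TCP at [0.176, 0.6, 0.223] pointing down, gripper open.
Joint ranges: [-176.69, 176.69], [-43.24, 126.21], [12.49, 139.97], [-82, 262], [0, 151.66], [-163.58, 163.58]. Speed limits (degrees/s): [159.86, 159.86, 180, 180, 180, 180].

### API

Orientations are given as a 3x3 rotation matrix whose columns are the frame's x, y, z axes.
In Python, from rig import read_state, capture, bot gives the robot as it stands.
- The arm moves only by the shell command python3 -m crank 'ROWS' [OPENING]. ROWS is JSON, a list of rows, each a list of 2 entries, a list of its own where there are three numbers: the shift along the tool's x, y, z in cm, then the turn, a rotation vector about the tool's x, y, z in rad. In form: [[[dx, dy, dz], [wx, wy, wz]], ...]. A call has 1 to 12 rows; each row shifts and turns the commanded pose from where the row before left it, along the tool's axes as they then stand; what a row does not reach is not made up. A row lasts 1/10 s, in which the tool goes at most 50 mm and 8.59 degrees, less where a joint would pass 70% of its speed; a pose out of reach is approached as far as the arm can. A call with a gripper value outside its range is refused whole. OPENING is the closure, from -1 (fully open) to 1 (shut), set as the call begins (- or left out, the last holds). The fingers move at their own pace and stop on an object; the grip force is fixed at half the most. Time passes only in rows, so rows that do not move let the fingers close. It gives the time, the measured TCP pose, the force and the opening at its end, in the units of the state.
- read_state(): the state, without advancing time (a new reading comes with each control period).
- capture(name): name is "scene" or "top" or "wrist"; returns a dict with "pixels" (420x560x3 uint8, red, green, blue), "camera_matrix" (3x3 intrinsics, pixels), "R" (3x3) and "t" (3): a world point X has camera coordinates R X + t. Camera axes: x right, y down, z forward; pixel columns grow to the right and rows downward; lengths in m; the calibration is good to about 2 mm. A picture is of the moment at which its call begins. There is no depth.
- bot.hand_in(): hands the job in, once; it reports no verdict.
The state is a dict: "time_s": time; "joint_positions": joint angles; "qvel": joint speeds; "tau": joint torques, N m; "position": TCP position; "tcp_rot": TCP orientation; "force": force on the tool from outside, world axes, zero at the start; "moment": the same for the moment, N m; "opening": opening from 0.0 (shut) to 1.0 (fully open).
Only numpy, scipy, OpenCV 4.12 (cv2) and the standard library are available. Lean on these libraries where they do the work, as an engineer would, in place of code of your own. Each camera call takes 0.05 s, during which the arm holds its last target.

## Working session

There is one attempt and no reset: what is moved stays moved. The work goes in short steps, Python scripts to look and compute and a shell command to move; the robot and the scene stay as the last step left them, time stands still between calls to the robot, and variables do not carry over. Pictures are saved under pics/ and viewed, and the job is handed in when it is done.

```bash
ls; mkdir -p pics; python3 - <<'E'
from rig import read_state,capture
import cv2,numpy as np
s=read_state();print({k:np.round(v,3).tolist() for k,v in s.items()})
for n in("scene","top","wrist"):
    c=capture(n);cv2.imwrite(f"pics/{n}0.png",c["pixels"][:,:,::-1]);print(n,c["camera_matrix"].round(1).tolist(),c["R"].round(3).tolist(),c["t"].round(3).tolist(),(-c["R"].T@c["t"]).round(3))
E
```

```text
pics
{'time_s': 0.0, 'joint_positions': [63.455, 30.28, 82.157, 0.0, 67.687, -10.227], 'qvel': [0.011, 0.006, -0.009, 0.031, 0.018, 0.092], 'tau': [0.0, -44.005, -17.659, 0.063, 0.058, -0.0], 'position': [0.175, 0.599, 0.222], 'tcp_rot': [[0.281, 0.96, -0.001], [0.96, -0.281, -0.002], [-0.002, -0.0, -1.0]], 'force': [0.411, 0.563, -0.43], 'moment': [0.014, -0.005, -0.019], 'opening': 0.999}
scene [[531.9, 0.0, 278.4], [0.0, 531.9, 208.1], [0.0, 0.0, 1.0]] [[0.497, 0.868, 0.009], [0.663, -0.373, -0.649], [-0.559, 0.329, -0.761]] [-0.247, -0.271, 2.053] [ 1.45  -0.562  1.39 ]
top [[483.7, 0.0, 283.8], [0.0, 483.7, 206.3], [0.0, 0.0, 1.0]] [[0.016, -1.0, 0.003], [-0.996, -0.016, -0.086], [0.086, -0.002, -0.996]] [-0.023, 0.5, 1.402] [ 0.377 -0.012  1.44 ]
wrist [[314.6, 0.0, 276.5], [0.0, 314.6, 209.2], [0.0, 0.0, 1.0]] [[0.281, 0.96, -0.001], [0.923, -0.27, 0.275], [0.263, -0.078, -0.962]] [-0.625, -0.033, 0.39] [0.103 0.621 0.384]
```

View pics/scene0.png

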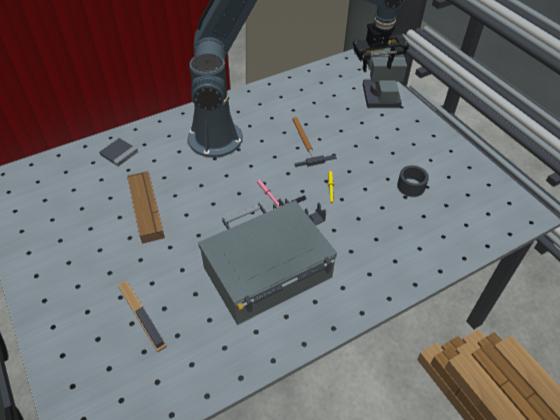

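View pics/top0.png

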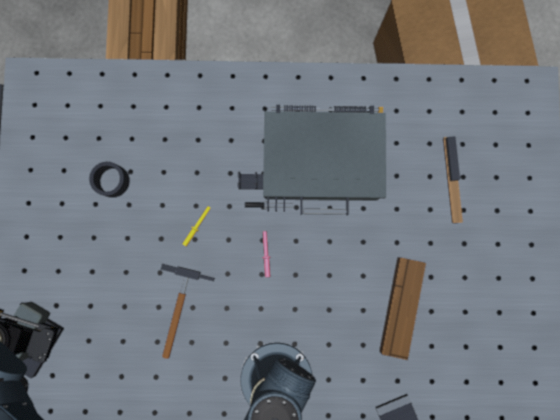

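View pics/wrist0.png

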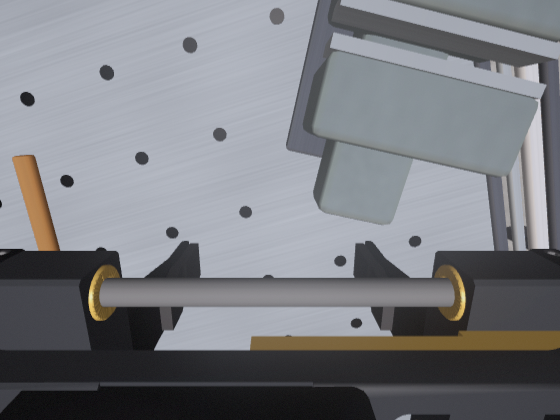

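The top view (up is +x, left is +y) shows the chest lid at cols 264–386, rows 110–200, the handle at about (325,210) and the bracket at about (250,181). There are three pin-shaped things: black grip at (254,205) in the hasp, pink at (266,255) and yellow at (197,225), both on the table. The black one at the chest's front left corner fits. I'll confirm it in an enlarged crop.

```bash
cat > h.py <<'E'
import numpy as np,cv2
from rig import read_state,capture
def ray(c,uv):
    d=np.linalg.inv(c["camera_matrix"])@np.array([uv[0],uv[1],1.]);d=c["R"].T@d
    return -c["R"].T@c["t"],d/np.linalg.norm(d)
def plane(c,uv,z):
    o,d=ray(c,uv);return o+d*(z-o[2])/d[2]
def tri(rays):
    A=sum(np.eye(3)-np.outer(d,d) for o,d in rays);b=sum((np.eye(3)-np.outer(d,d))@o for o,d in rays)
    p=np.linalg.solve(A,b);return p,[np.linalg.norm((np.eye(3)-np.outer(d,d))@(p-o)) for o,d in rays]
def proj(c,X):
    p=c["R"]@np.asarray(X)+c["t"];p=c["camera_matrix"]@p;return p[:2]/p[2]
def crop(c,name,x0,x1,y0,y1,k):
    cv2.imwrite("pics/"+name+".png",cv2.resize(c["pixels"][y0:y1,x0:x1,::-1],None,fx=k,fy=k,interpolation=cv2.INTER_CUBIC))
E
python3 - <<'E'
from h import *
c=capture("top");crop(c,"topc",230,395,95,225,4)
c=capture("scene");crop(c,"scenec",195,345,170,320,4)
E
```

```text
(no output)
```

View pics/topc.png

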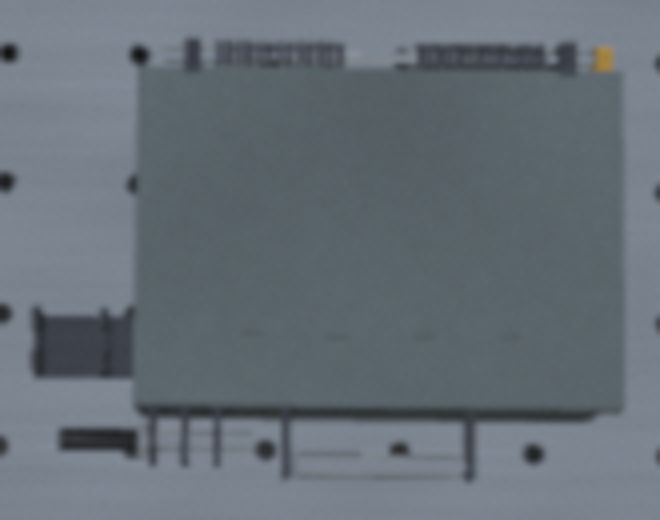

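View pics/scenec.png

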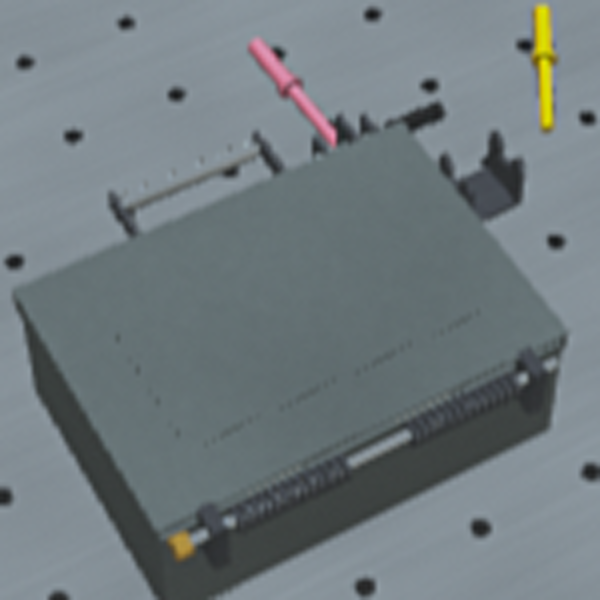

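The crop shows the black grip and collar beside the hasp plates (top crop (60–137, 440), scene crop (392–440, 117)). The pink and yellow pins lie on the bare table, so they are decoys. Now I'll measure coarsely from both views.

```bash
python3 - <<'E'
from h import *
T=capture("top");S=capture("scene")
t=lambda U,V:((U+.5)/4-.5+230,(V+.5)/4-.5+95)
s=lambda U,V:((U+.5)/4-.5+195,(V+.5)/4-.5+170)
P={"BL":((137,70),(567,335)),"BR":((622,73),(160,533)),"FR":((622,411),(15,292)),"FL":((135,407),(403,125)),
"gripend":((60,440),(440,110)),"collar":((131,441),(392,126)),"hR":((470,478),(127,208)),"hL":((286,475),(262,150)),"brktouter":((38,310),(515,165))}
for k,(a,b) in P.items():
    p,r=tri([ray(T,t(*a)),ray(S,s(*b))]);print(k,p.round(4),np.round(r,4),"z=.13/.095/.12:",plane(T,t(*a),.13).round(4),plane(T,t(*a),.095).round(4)[:2],plane(T,t(*a),.12).round(4)[:2])
c=[plane(T,t(*P[k][0]),.13)[:2] for k in("BL","BR","FR","FL")]
e=(c[0]-c[1])+(c[3]-c[2]);print("yaw",np.degrees(np.arctan2(e[1],e[0]))-90,np.linalg.norm(e)/2,"ctr",np.mean(c,0))
E
```

```text
BL [0.7532 0.0456 0.1227] [0.0006 0.0006] z=.13/.095/.12: [0.7508 0.0447 0.13  ] [0.7608 0.0463] [0.7537 0.0452]
BR [ 0.756  -0.2894  0.1271] [0.0021 0.0021] z=.13/.095/.12: [ 0.7543 -0.2907  0.13  ] [ 0.7643 -0.2981] [ 0.7572 -0.2928]
FR [ 0.5205 -0.2899  0.1245] [0.0015 0.0015] z=.13/.095/.12: [ 0.5192 -0.2901  0.13  ] [ 0.523  -0.2975] [ 0.5203 -0.2922]
FL [0.5187 0.0443 0.1225] [0.0028 0.0028] z=.13/.095/.12: [0.5166 0.0416 0.13  ] [0.5204 0.043 ] [0.5177 0.042 ]
gripend [0.4971 0.096  0.0909] [0.0009 0.0009] z=.13/.095/.12: [0.4933 0.0921 0.13  ] [0.4964 0.0949] [0.4942 0.0929]
collar [0.4975 0.0477 0.0983] [0.0028 0.0028] z=.13/.095/.12: [0.4934 0.0439 0.13  ] [0.4965 0.0454] [0.4942 0.0443]
hR [ 0.4763 -0.1831  0.1111] [0.0069 0.0069] z=.13/.095/.12: [ 0.4718 -0.1867  0.13  ] [ 0.4743 -0.1914] [ 0.4725 -0.1881]
hL [ 0.475  -0.0598  0.1074] [0.0032 0.0032] z=.13/.095/.12: [ 0.4719 -0.0618  0.13  ] [ 0.4744 -0.0631] [ 0.4726 -0.0622]
brktouter [0.5861 0.1114 0.1045] [0.0002 0.0002] z=.13/.095/.12: [0.5822 0.1092 0.13  ] [0.5877 0.1124] [0.5838 0.1101]
yaw 0.5169495213395834 0.3335724032705964 ctr [ 0.63523785 -0.1236144 ]
```

Everything fits: lid corners at 0.123–0.127 in two views, chest about 0.33 wide, yaw about 0.5°, pin grip near (0.497, 0.067, 0.095), handle near (0.474, -0.124, 0.12). I'll move to a wrist viewing pose above the pin and bracket.

```bash
python3 -m crank '[[[-2.84,3.65,-0.5],[0,0,0]],[[-2.84,3.65,-0.5],[0,0,0]],[[-2.84,3.65,-0.5],[0,0,0]],[[-2.84,3.65,-0.5],[0,0,0]],[[-2.84,3.65,-0.5],[0,0,0]],[[-2.84,3.65,-0.5],[0,0,0]],[[-2.84,3.65,-0.5],[0,0,0]],[[-2.84,3.65,-0.5],[0,0,0]],[[-2.84,3.65,-0.5],[0,0,0]],[[-2.84,3.65,-0.5],[0,0,0]],[[-2.84,3.65,-0.5],[0,0,0]],[[-2.84,3.65,-0.5],[0,0,0]]]'; python3 -m crank '[[[0,0,0],[0,0,0.142]],[[0,0,0],[0,0,0.142]],[[0,0,0],[0,0,0.142]],[[0,0,0],[0,0,0.142]],[[0,0,0],[0,0,0.142]],[[0,0,0],[0,0,0.142]],[[0,0,0],[0,0,0.142]],[[0,0,0],[0,0,0.142]],[[0,0,0],[0,0,0.142]],[[0,0,0],[0,0,0]]]'
python3 - <<'E'
from h import *
s=read_state();print(s["position"],s["tcp_rot"],s["joint_positions"],s["opening"])
c=capture("wrist");crop(c,"w1",0,560,0,420,1.4)
E
```

```text
time_s: 1.55
position: [0.501, 0.1479, 0.283]
tcp_rot: [[0.281, 0.96, 0.001], [0.96, -0.281, 0.0], [0.0, 0.0, -1.0]]
force: [1.1, 1.5, -0.7]
opening: 1.002
time_s: 2.55
position: [0.5002, 0.1497, 0.2827]
tcp_rot: [[1.0, 0.008, 0.0], [0.008, -1.0, 0.0], [0.0, -0.0, -1.0]]
force: [-0.4, 0.5, -0.8]
opening: 0.999
[0.50017661 0.14966176 0.28265126] [[ 9.99966493e-01  8.18292742e-03  2.28393838e-04]
 [ 8.18292211e-03 -9.99966519e-01  2.41795271e-05]
 [ 2.28584051e-04 -2.23097879e-05 -9.99999974e-01]] [4.38265720e+00 1.81963357e+01 9.24144200e+01 4.07450229e-04
 6.93760907e+01 3.91366144e+00] 0.9992182402719216
```

View pics/w1.png

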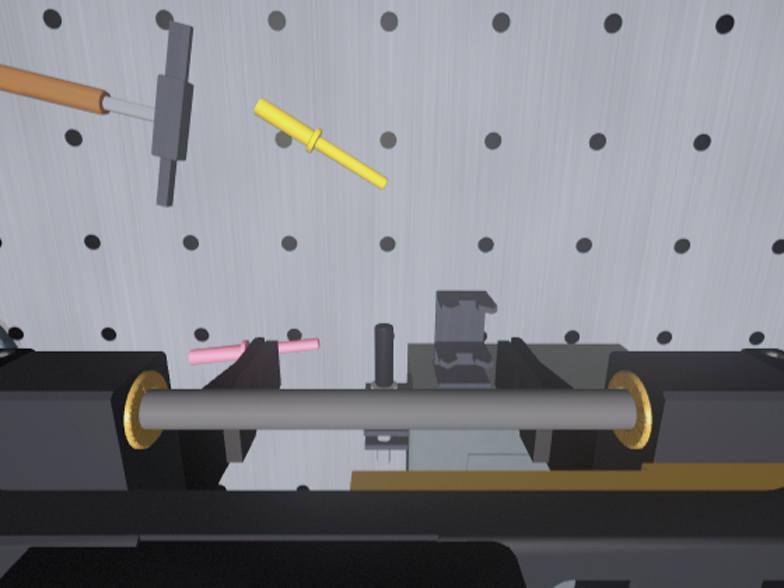

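The picture shows the pin grip at (384,355) and the bracket at (465,330) at its edge. The camera looks outward to +y, so I'll step 12 cm to -y and take two views 8 cm apart in x.

```bash
python3 -m crank '[[[0,4,0],[0,0,0]],[[0,4,0],[0,0,0]],[[0,4,0],[0,0,0]],[[0,0,0],[0,0,0]],[[0,0,0],[0,0,0]]]'
python3 - <<'E'
from h import *
import pickle
c=capture("wrist");c={k:np.array(c[k]) for k in c};pickle.dump(c,open("wa.pkl","wb"));crop(c,"w2",140,440,60,280,2.6)
E
python3 -m crank '[[[4,0,0],[0,0,0]],[[4,0,0],[0,0,0]],[[0,0,0],[0,0,0]],[[0,0,0],[0,0,0]]]'
python3 - <<'E'
from h import *
import pickle
c=capture("wrist");c={k:np.array(c[k]) for k in c};pickle.dump(c,open("wb.pkl","wb"));crop(c,"w3",60,360,60,280,2.6)
E
```

```text
time_s: 3.1
position: [0.5011, 0.0291, 0.2826]
tcp_rot: [[1.0, 0.008, -0.0], [0.008, -1.0, 0.001], [-0.0, -0.001, -1.0]]
force: [-0.5, 0.0, -0.9]
opening: 1.002
time_s: 3.55
position: [0.581, 0.0319, 0.2819]
tcp_rot: [[1.0, 0.011, -0.002], [0.011, -1.0, 0.001], [-0.002, -0.001, -1.0]]
force: [-1.0, 0.1, 0.7]
opening: 0.998
```

View pics/w2.png

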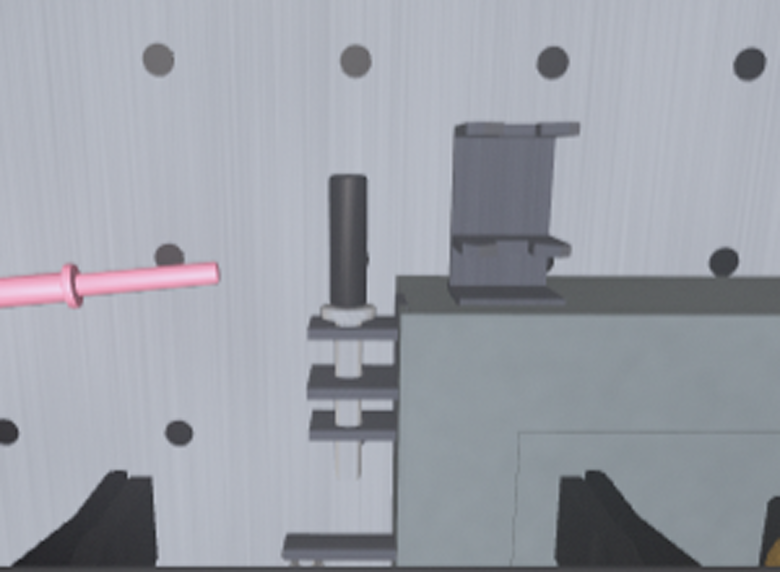

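View pics/w3.png

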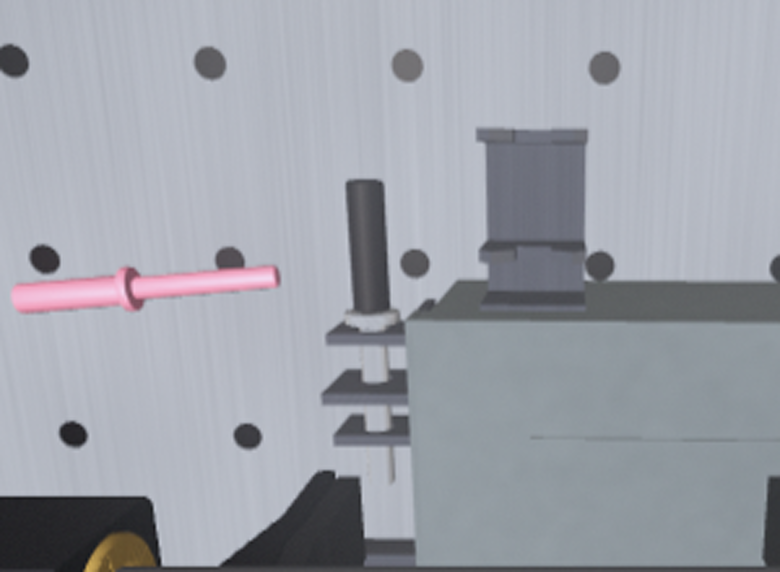

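View A shows the grip from (348,177) to (348,305), the collar at (348,313) and the bracket plates at rows about 128 and 245. I'll enlarge the bracket to pick out the notch.

```bash
python3 - <<'E'
from h import *
import pickle
for n,x0,y0 in(("wa",305,98),("wb",235,98)):
    c=pickle.load(open(n+".pkl","rb"));p=c["pixels"][y0:y0+85,x0:x0+65,::-1]
    p=cv2.convertScaleAbs(p,alpha=1.6);cv2.imwrite(f"pics/{n}br.png",cv2.resize(p,None,fx=7,fy=7,interpolation=cv2.INTER_CUBIC))
a=cv2.imread("pics/wabr.png");b=cv2.imread("pics/wbbr.png");cv2.imwrite("pics/br.png",cv2.resize(np.hstack([a,b])[:595],(800,523)) if 0 else np.hstack([a[:,:395],b[:,:395]]))
E
```

```text
(no output)
```

View pics/br.png

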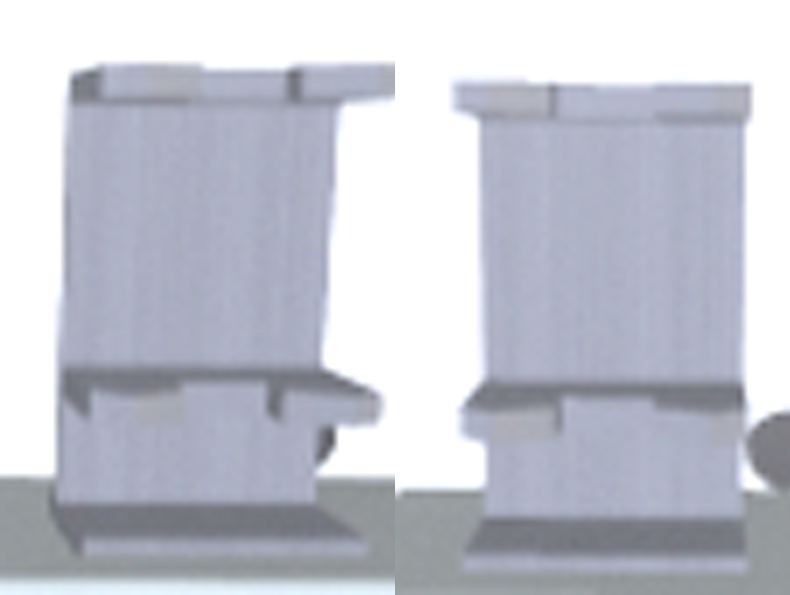

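```bash
python3 - <<'E'
from h import *
import pickle
A=pickle.load(open("wa.pkl","rb"));B=pickle.load(open("wb.pkl","rb"))
k=2.6
fa=lambda U,V:((U+.5)/k-.5+140,(V+.5)/k-.5+60)
fb=lambda U,V:((U+.5)/k-.5+60,(V+.5)/k-.5+60)
ga=lambda U,V:((U+.5)/7-.5+305,(V+.5)/7-.5+98)
gb=lambda U,V:((U-395+.5)/7-.5+235,(V+.5)/7-.5+98)
P={"gripend":(fa(348.5,178),fb(365,183)),"gripnear":(fa(348,303),fb(371.5,309)),"collar":(fa(348,312),fb(372,318)),"tip":(fa(347,478),fb(391,482)),
"outL":(ga(103,66),gb(455,82)),"outR":(fa(579,124),gb(751,85)),
"inL":(ga(88,415),gb(460,437)),"inR":(ga(380,420),gb(742,440)),
"lidFL":(fa(398,315),fb(409,321)),"chestFL":(fa(398,276),fb(455,282))}
for n,(a,b) in P.items():
    p,r=tri([ray(A,a),ray(B,b)]);print(n,p.round(4),np.round(r,4),"A@.11",plane(A,a,.11)[:2].round(4),"B@.11",plane(B,b,.11)[:2].round(4),"A/B@.095",plane(A,a,.095)[:2].round(4),plane(B,b,.095)[:2].round(4))
E
```

```text
gripend [0.4975 0.0961 0.0946] [0. 0.] A@.11 [0.4977 0.0966] B@.11 [0.5012 0.0966] A/B@.095 [0.4975 0.0962] [0.4976 0.0961]
gripnear [0.4976 0.0437 0.0954] [0.0003 0.0003] A@.11 [0.4977 0.0466] B@.11 [0.5011 0.0461] A/B@.095 [0.4976 0.0439] [0.4975 0.0433]
collar [0.4976 0.0398 0.0954] [0.0003 0.0003] A@.11 [0.4977 0.0428] B@.11 [0.5011 0.0424] A/B@.095 [0.4976 0.04  ] [0.4975 0.0394]
tip [ 0.4973 -0.0458  0.0735] [0. 0.] A@.11 [ 0.4976 -0.031 ] B@.11 [ 0.5055 -0.0306] A/B@.095 [ 0.4975 -0.0371] [ 0.5022 -0.0368]
outL [0.5449 0.1179 0.1002] [0.0001 0.0001] A@.11 [0.5437 0.1176] B@.11 [0.5459 0.1175] A/B@.095 [0.5456 0.1182] [0.5444 0.1179]
outR [0.5889 0.1178 0.1039] [0. 0.] A@.11 [0.5873 0.1176] B@.11 [0.5887 0.1176] A/B@.095 [0.5912 0.1182] [0.5891 0.118 ]
inL [0.5448 0.066  0.1011] [0.0006 0.0006] A@.11 [0.5436 0.0676] B@.11 [0.5458 0.0664] A/B@.095 [0.5456 0.0659] [0.5442 0.0646]
inR [0.5883 0.0665 0.1076] [0.0003 0.0003] A@.11 [0.5877 0.0671] B@.11 [0.5883 0.0665] A/B@.095 [0.5916 0.0654] [0.5887 0.0646]
lidFL [0.518  0.0432 0.1186] [0.0002 0.0002] A@.11 [0.5185 0.0417] B@.11 [0.5164 0.0413] A/B@.095 [0.5193 0.0389] [0.5135 0.0383]
chestFL [0.5231 0.0439 0.0149] [0.0005 0.0005] A@.11 [0.5181 0.0579] B@.11 [0.5359 0.0577] A/B@.095 [0.5189 0.0558] [0.5338 0.0554]
```

Two views agree: the pin axis is at x 0.4975, z 0.095 and the grip middle at y 0.0686. The bracket centre is at x 0.5665 with the outer plate face at y 0.118, so park is about (0.5665, 0.158). The fingers must be partly closed to clear the bracket. Next I go above the pin and down most of the way.

```bash
python3 -m crank '[[[-4,-1.9,0],[0,0,0.01]],[[-4.3,-1.9,0],[0,0,0]],[[0,0,0],[0,0,0]],[[0,0,4],[0,0,0]],[[0,0,4],[0,0,0]],[[0,0,4],[0,0,0]],[[0,0,3],[0,0,0]],[[0,0,0],[0,0,0]],[[0,0,0],[0,0,0]],[[0,0,0],[0,0,0]]]' 0.08
python3 - <<'E'
from h import *
s=read_state();print(s["position"],s["tcp_rot"].round(4).tolist())
crop(capture("wrist"),"w4",0,560,0,420,1.4)
E
```

```text
time_s: 4.6
position: [0.4992, 0.0682, 0.1344]
tcp_rot: [[1.0, -0.002, 0.004], [-0.002, -1.0, -0.0], [0.004, 0.0, -1.0]]
force: [0.2, 0.3, 0.0]
opening: 0.46
[0.4991907  0.06818667 0.13435988] [[1.0, -0.0015, 0.0035], [-0.0015, -1.0, -0.0003], [0.0035, 0.0003, -1.0]]
```

View pics/w4.png

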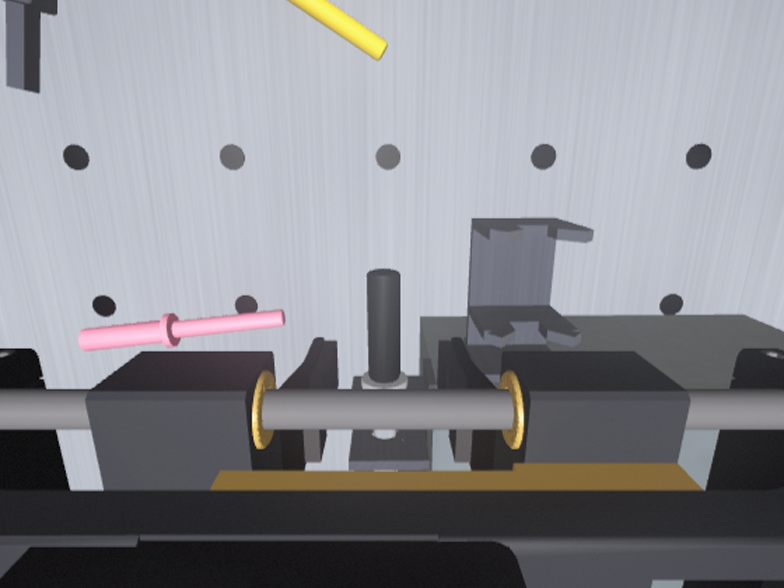

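The grip, at (384,325), sits between the fingers and 1.7 mm left of their centre. I'll trim x, go down to TCP z about 0.0765, and close.

```bash
python3 -m crank '[[[-0.18,-0.04,1.5],[0,0,0]],[[0,0,1.5],[0,0,0]],[[0,0,1.5],[0,0,0]],[[0,0,1.3],[0,0,0]],[[0,0,0],[0,0,0]],[[0,0,0],[0,0,0]]]'
python3 - <<'E'
from h import *
s=read_state();print(s["position"],s["force"])
E
```

```text
time_s: 5.25
position: [0.4971, 0.0685, 0.0757]
tcp_rot: [[1.0, -0.002, 0.002], [-0.002, -1.0, -0.0], [0.002, 0.0, -1.0]]
force: [-0.0, 0.0, -0.7]
opening: 0.46
[0.49708471 0.06846744 0.07570504] [-0.04522887  0.04343698 -0.73649953]
```

```bash
python3 -m crank '[[[0,0,0],[0,0,0]],[[0,0,0],[0,0,0]],[[0,0,0],[0,0,0]],[[0,0,0],[0,0,0]],[[0,0,0],[0,0,0]],[[0,0,0],[0,0,0]],[[0,0,0],[0,0,0]],[[0,0,0],[0,0,0]]]' 1
```

```text
time_s: 6.05
position: [0.4967, 0.0685, 0.0747]
tcp_rot: [[1.0, -0.002, 0.001], [-0.002, -1.0, -0.0], [0.001, 0.0, -1.0]]
force: [1.5, 0.7, 0.6]
opening: 0.175
```

Opening 0.175 is about 15 mm, matching the 16 mm grip, with small forces. I'll draw it out along +y.

```bash
python3 -m crank '[[[0,-0.7,0],[0,0,0]],[[0,-1,0],[0,0,0]],[[0,-1,0],[0,0,0]],[[0,0,0],[0,0,0]]]'; python3 -m crank '[[[0,-1,0],[0,0,0]],[[0,-1,0],[0,0,0]],[[0,-1,0],[0,0,0]],[[0,-1,0],[0,0,0]],[[0,-1,0],[0,0,0]],[[0,-1,0],[0,0,0]],[[0,-0.3,0],[0,0,0]],[[0,0,0],[0,0,0]],[[0,0,0],[0,0,0]],[[0,0,0],[0,0,0]]]'
python3 - <<'E'
from h import *
crop(capture("wrist"),"w5",0,560,0,420,1.4)
c=capture("scene");crop(c,"s5",235,345,170,250,6)
c=capture("top");crop(c,"t5",215,300,155,225,8)
E
```

```text
time_s: 6.45
position: [0.496, 0.0973, 0.0745]
tcp_rot: [[1.0, -0.0, -0.0], [-0.0, -1.0, 0.001], [-0.0, -0.001, -1.0]]
force: [0.6, 1.2, 0.9]
opening: 0.176
time_s: 7.45
position: [0.4964, 0.1582, 0.0745]
tcp_rot: [[1.0, -0.003, -0.0], [-0.003, -1.0, -0.0], [-0.0, 0.0, -1.0]]
force: [0.5, 0.2, -0.3]
opening: 0.172
```

View pics/w5.png

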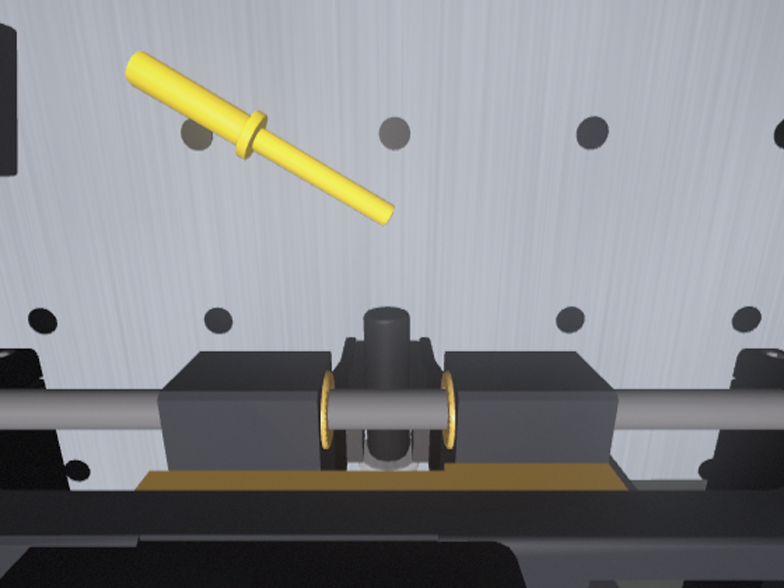

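View pics/s5.png

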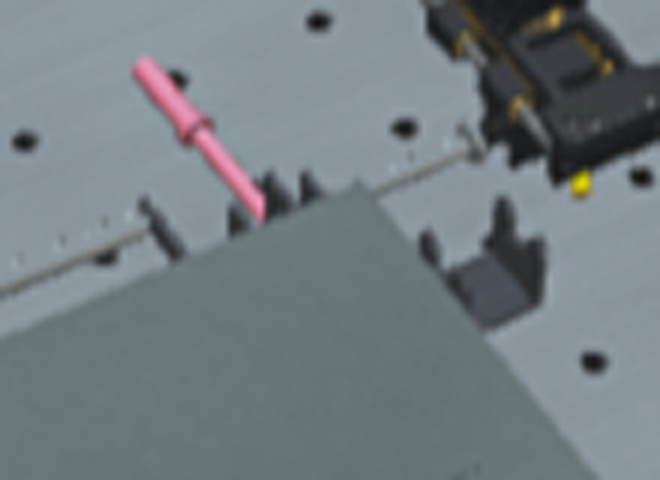

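View pics/t5.png

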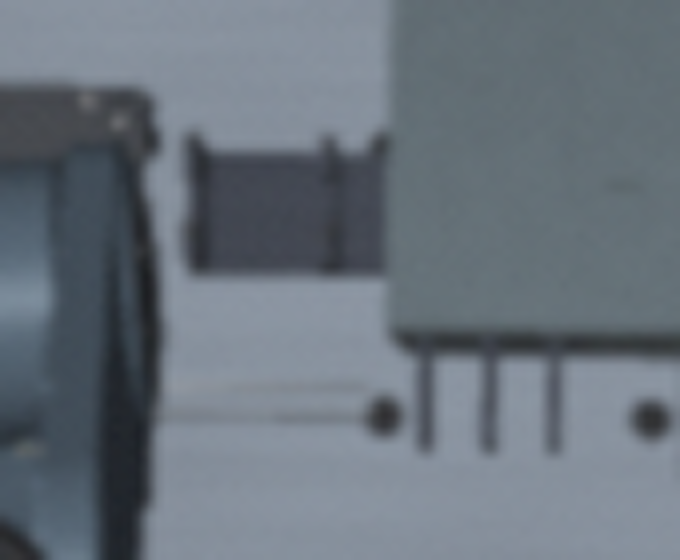

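The tip, at crop (370,400), ends about 15 mm short of the outer hasp plate at (418,400), so the pin is fully out and level. I'll lift it and carry it over the bracket.

```bash
python3 -m crank '[[[0,0,-2],[0,0,0]],[[0,0,-2],[0,0,0]],[[0,0,0],[0,0,0]],[[2,0,0],[0,0,0]],[[2,0,0],[0,0,0]],[[2,0,0],[0,0,0]],[[1,0,0],[0,0,0]],[[0,0,0],[0,0,0]],[[0,0,0],[0,0,0]],[[0,0,0],[0,0,0]]]'
python3 - <<'E'
from h import *
crop(capture("wrist"),"w6",0,560,0,420,1.4)
c=capture("scene");crop(c,"s6",255,345,170,240,8)
c=capture("top");crop(c,"t6",215,300,155,225,8)
E
```

```text
time_s: 8.6
position: [0.5647, 0.1583, 0.114]
tcp_rot: [[1.0, -0.002, -0.003], [-0.002, -1.0, -0.0], [-0.003, 0.0, -1.0]]
force: [0.8, 0.1, -1.2]
opening: 0.173
```

View pics/s6.png

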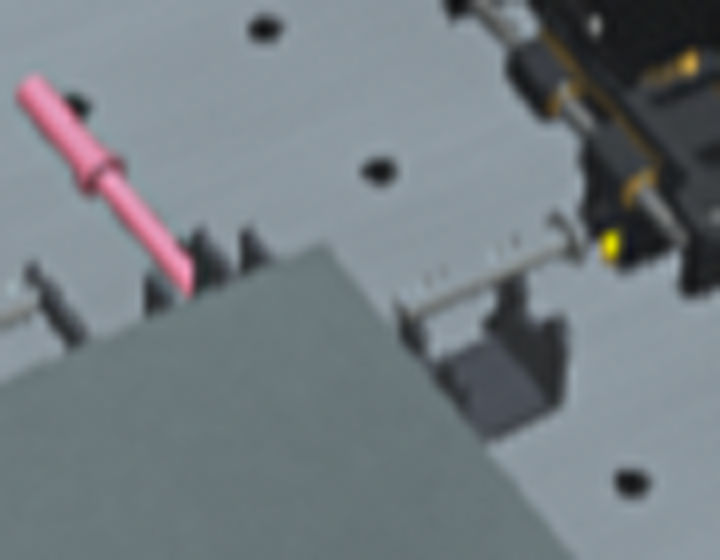

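View pics/t6.png

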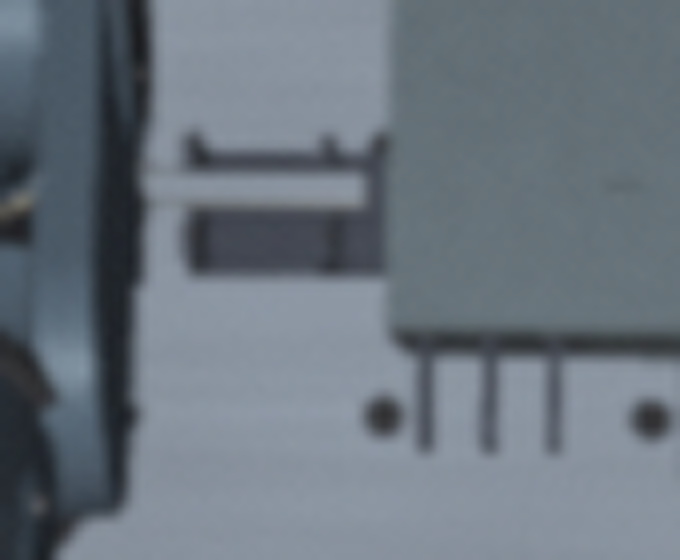

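Shank at top crop row 190 is just over the bracket notches, about 1.8 mm short in x, which agrees with TCP x 0.5647 against 0.5665. I'll trim and lower in steps.

```bash
python3 -m crank '[[[0.2,0,0],[0,0,0]],[[0,0,0.8],[0,0,0]],[[0,0,0.8],[0,0,0]],[[0,0,0.8],[0,0,0]],[[0,0,0],[0,0,0]]]'; python3 -m crank '[[[0,0,0.5],[0,0,0]],[[0,0,0.5],[0,0,0]],[[0,0,0.35],[0,0,0]],[[0,0,0],[0,0,0]],[[0,0,0],[0,0,0]]]'
python3 - <<'E'
from h import *
c=capture("scene");crop(c,"s7",255,345,170,240,8)
c=capture("top");crop(c,"t7",215,300,155,225,8)
E
```

```text
time_s: 9.25
position: [0.567, 0.1582, 0.0887]
tcp_rot: [[1.0, -0.002, -0.004], [-0.002, -1.0, -0.0], [-0.004, 0.0, -1.0]]
force: [-0.6, -0.0, -0.7]
opening: 0.178
time_s: 9.75
position: [0.5683, 0.1583, 0.077]
tcp_rot: [[1.0, -0.002, -0.0], [-0.002, -1.0, -0.0], [-0.0, 0.0, -1.0]]
force: [-1.4, -0.1, -0.8]
opening: 0.172
```

View pics/s7.png

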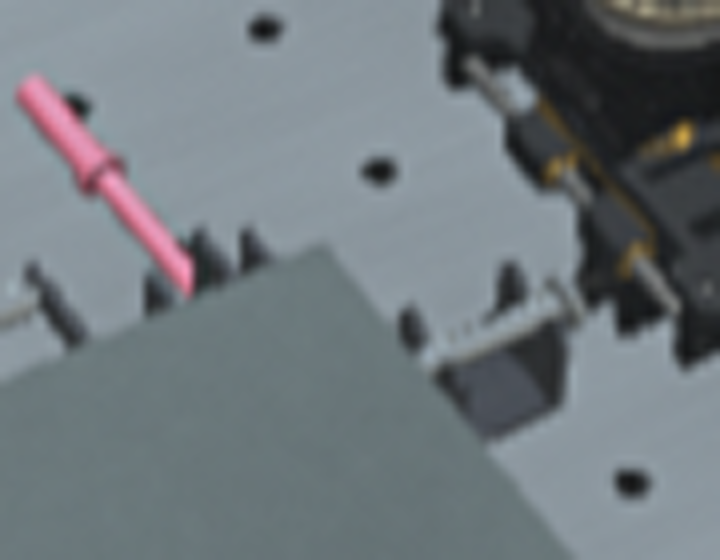

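View pics/t7.png

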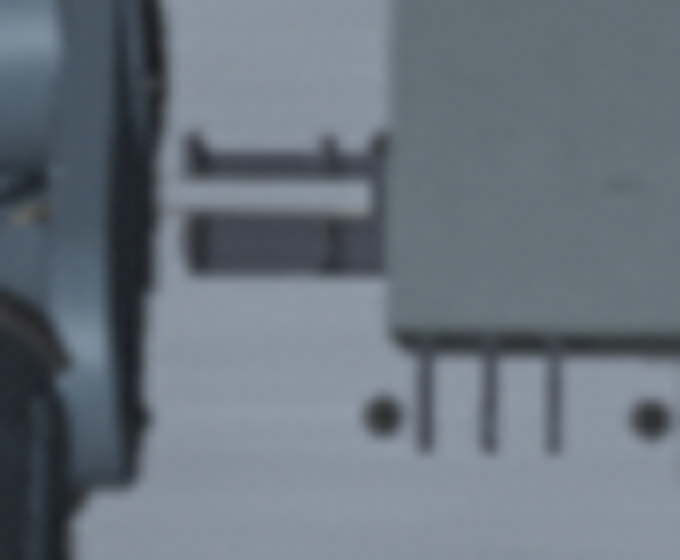

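The shank now lies between the notch horns in both plates (scene crop (430,355)–(560,300)), about 2 mm above the floor. I'll lower it 1.5 mm with a small -x relief, then release.

```bash
python3 -m crank '[[[-0.08,0,0.1],[0,0,0]],[[0,0,0.08],[0,0,0]],[[0,0,0],[0,0,0]],[[0,0,0],[0,0,0]]]'; python3 -m crank '[[[0,0,0],[0,0,0]],[[0,0,0],[0,0,0]],[[0,0,0],[0,0,0]],[[0,0,0],[0,0,0]],[[0,0,0],[0,0,0]]]' 0.2; python3 -m crank '[[[0,0,-1],[0,0,0]],[[0,0,-2],[0,0,0]],[[0,0,-4],[0,0,0]],[[0,0,-4],[0,0,0]],[[0,0,-4],[0,0,0]],[[0,0,-4],[0,0,0]],[[0,4,0],[0,0,0]],[[0,4,0],[0,0,0]],[[0,4,0],[0,0,0]],[[0,0,0],[0,0,0]],[[0,0,0],[0,0,0]]]'
python3 - <<'E'
from h import *
import pickle
c=capture("wrist");c={k:np.array(c[k]) for k in c};pickle.dump(c,open("wc.pkl","wb"));crop(c,"w8",0,560,0,420,1.4)
c=capture("scene");crop(c,"s8",255,345,170,240,8)
E
```

```text
time_s: 10.25
position: [0.5679, 0.1584, 0.0756]
tcp_rot: [[1.0, -0.002, 0.001], [-0.002, -1.0, 0.0], [0.001, -0.0, -1.0]]
force: [0.4, 0.8, 1.5]
opening: 0.171
time_s: 10.75
position: [0.5675, 0.1583, 0.0752]
tcp_rot: [[1.0, -0.002, -0.0], [-0.002, -1.0, -0.0], [-0.0, 0.0, -1.0]]
force: [0.9, -0.5, -1.0]
opening: 0.389
time_s: 11.85
position: [0.5673, 0.0377, 0.2659]
tcp_rot: [[1.0, -0.004, 0.001], [-0.004, -1.0, 0.001], [0.001, -0.001, -1.0]]
force: [0.9, 0.8, -0.8]
opening: 0.4
```

View pics/s8.png

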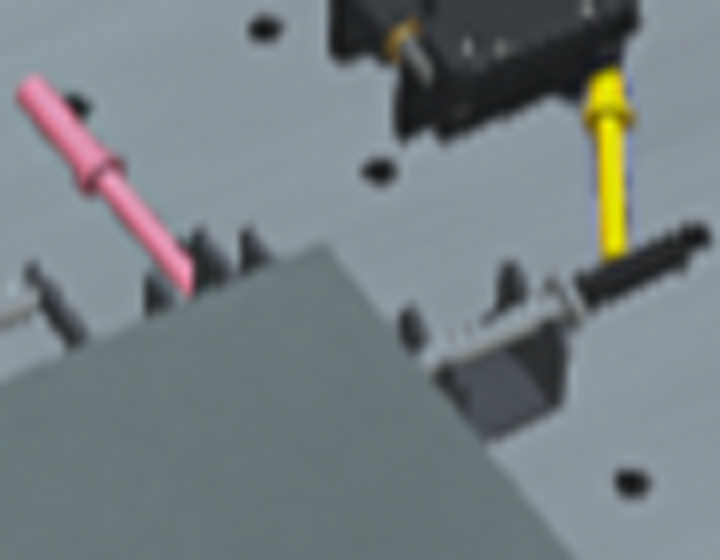

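View pics/w8.png

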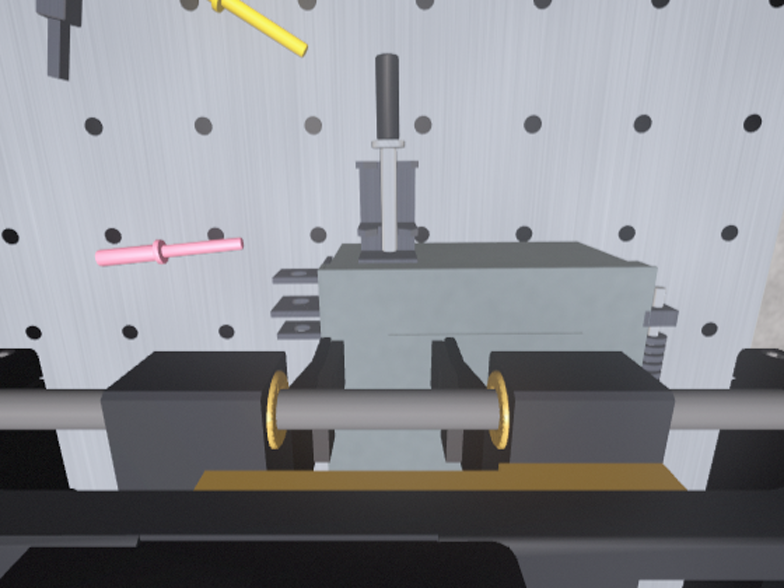

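The pin lies in both notches (wrist grip (387,55)–(388,138), collar at 145, shank to 250 between the horns). A numeric check, then measuring the handle.

```bash
python3 - <<'E'
from h import *
import pickle
c=pickle.load(open("wc.pkl","rb"));S=capture("scene")
f=lambda U,V:((U+.5)/1.4-.5,(V+.5)/1.4-.5)
g=lambda U,V:((U+.5)/8-.5+255,(V+.5)/8-.5+170)
for n,a,b in(("gend",(387,56),(703,234)),("collar",(388,145),(566,297)),("tip",(389.5,250),(432,358))):
    p,r=tri([ray(c,f(*a)),ray(S,g(*b))]);print(n,p.round(4),np.round(r,4),plane(c,f(*a),.095).round(4))
for n,a in(("outL",(357,163)),("outR",(418,163)),("inL",(358,232)),("inR",(417,232))):print(n,plane(c,f(*a),.11).round(4))
E
python3 -m crank '[[[-4,4,0],[0,0,0]],[[-4,4,0],[0,0,0]],[[0,4,0],[0,0,0]],[[0,4,0],[0,0,0]],[[0,4,0],[0,0,0]],[[0,0,0],[0,0,0]],[[0,0,0],[0,0,0]]]'
python3 - <<'E'
from h import *
import pickle
c=capture("wrist");c={k:np.array(c[k]) for k in c};pickle.dump(c,open("wd.pkl","wb"));crop(c,"w9",0,560,0,420,1.4)
E
python3 -m crank '[[[-4,0,0],[0,0,0]],[[-3,0,0],[0,0,0]],[[0,0,0],[0,0,0]],[[0,0,0],[0,0,0]]]'
python3 - <<'E'
from h import *
import pickle
c=capture("wrist");c={k:np.array(c[k]) for k in c};pickle.dump(c,open("we.pkl","wb"));crop(c,"w10",0,560,0,420,1.4)
E
```

```text
gend [0.5699 0.1896 0.1016] [0.0047 0.0047] [0.5677 0.1868 0.095 ]
collar [0.5686 0.1298 0.0964] [0.0007 0.0007] [0.5682 0.1293 0.095 ]
tip [0.5724 0.0588 0.1062] [0.0049 0.0049] [0.569  0.0531 0.095 ]
outL [0.5467 0.1169 0.11  ]
outR [0.5889 0.1167 0.11  ]
inL [0.5463 0.0691 0.11  ]
inR [0.5888 0.0689 0.11  ]
time_s: 12.7
position: [0.4964, -0.1518, 0.2651]
tcp_rot: [[1.0, -0.002, -0.0], [-0.002, -1.0, 0.001], [-0.0, -0.001, -1.0]]
force: [0.0, 1.1, -0.4]
opening: 0.404
time_s: 13.15
position: [0.4265, -0.1507, 0.2656]
tcp_rot: [[1.0, -0.0, 0.001], [-0.0, -1.0, -0.0], [0.001, 0.0, -1.0]]
force: [-0.4, 0.3, -0.0]
opening: 0.398
```

View pics/w9.png

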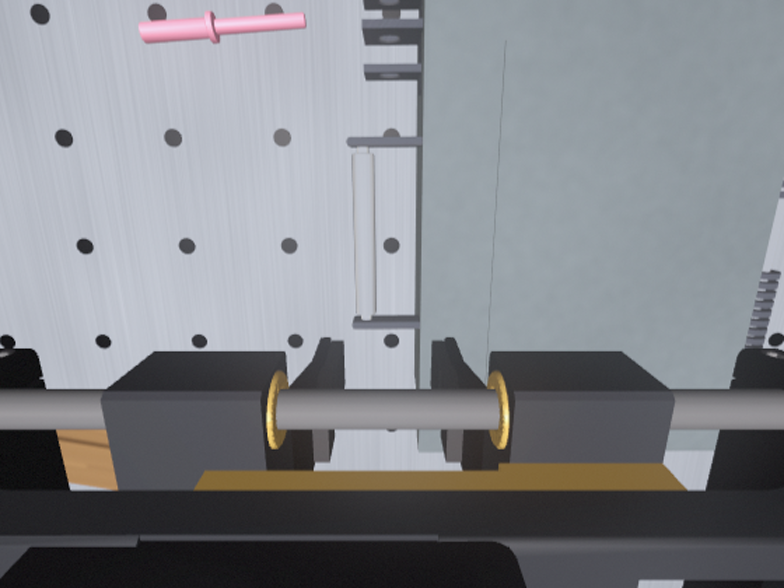

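View pics/w10.png

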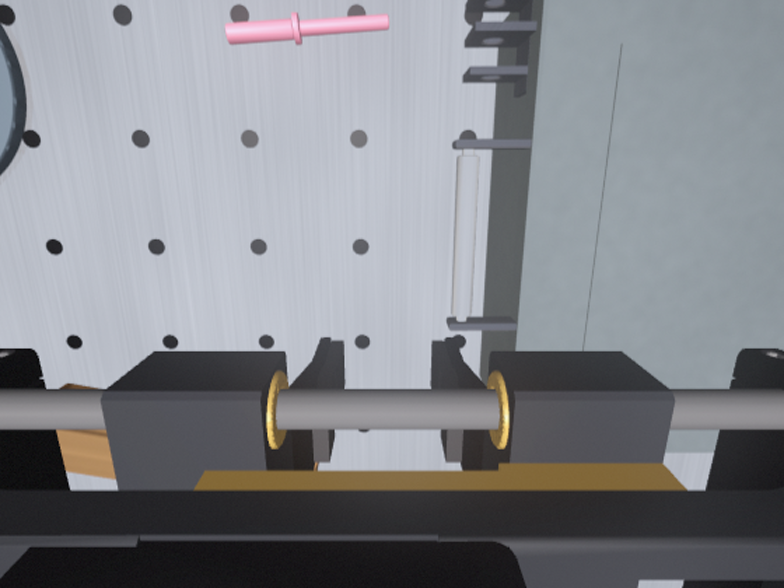

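The pin reads x 0.5685 against a bracket centre of 0.5677, grip middle y about 0.159 against park 0.157, so it's parked. The tube's ends are at (363,152)–(366,317) and (468,155)–(461,319). Triangulating.

```bash
python3 - <<'E'
from h import *
import pickle
A=pickle.load(open("wd.pkl","rb"));B=pickle.load(open("we.pkl","rb"))
f=lambda U,V:((U+.5)/1.4-.5,(V+.5)/1.4-.5)
for n,a,b in(("L",(363.5,153),(468,156)),("R",(366.3,317),(461,319)),("mid",(364.8,235),(464.7,237)),("lidedge",(420,145),(532,145)),("lidedge2",(417,320),(516.5,322))):
    p,r=tri([ray(A,f(*a)),ray(B,f(*b))]);print(n,p.round(4),np.round(r,4),plane(A,f(*a),.12).round(4),plane(B,f(*b),.12).round(4))
E
```

```text
L [ 0.4806 -0.0669  0.1194] [0.0005 0.0005] [ 0.4807 -0.0664  0.12  ] [ 0.4805 -0.0674  0.12  ]
R [ 0.4808 -0.1814  0.1215] [0.0004 0.0004] [ 0.4807 -0.1815  0.12  ] [ 0.481  -0.1824  0.12  ]
mid [ 0.4807 -0.1211  0.1212] [0.0003 0.0003] [ 0.4806 -0.121   0.12  ] [ 0.4809 -0.1216  0.12  ]
lidedge [ 0.5168 -0.0618  0.1382] [0.0005 0.0005] [ 0.5181 -0.0614  0.12  ] [ 0.5225 -0.0605  0.12  ]
lidedge2 [ 0.5169 -0.1783  0.1371] [0.0004 0.0004] [ 0.5181 -0.1839  0.12  ] [ 0.5222 -0.1848  0.12  ]
```

The handle is at (0.4807, -0.123, 0.120), tube length about 115 and the lid's front 37 ahead, all consistent. I'll set the fingers to about 28 mm and go down in two stages.

```bash
python3 -m crank '[[[2.7,-1.4,0],[0,0,0]],[[2.7,-1.4,0],[0,0,0]],[[0,0,3],[0,0,0]],[[0,0,3],[0,0,0]],[[0,0,3],[0,0,0]],[[0,0,2],[0,0,0]],[[0,0,0],[0,0,0]],[[0,0,0],[0,0,0]],[[0,0,0],[0,0,0]]]' 0.35
python3 - <<'E'
from h import *
s=read_state();print(s["position"],s["tcp_rot"].round(4).tolist())
crop(capture("wrist"),"w11",0,560,0,420,1.4)
c=capture("scene");crop(c,"s11",205,305,160,250,6)
E
```

```text
time_s: 14.1
position: [0.4818, -0.1245, 0.1563]
tcp_rot: [[1.0, -0.001, 0.003], [-0.001, -1.0, -0.001], [0.003, 0.001, -1.0]]
force: [0.1, 0.5, -0.0]
opening: 0.326
[ 0.48182101 -0.12445413  0.15633213] [[1.0, -0.0013, 0.0026], [-0.0013, -1.0, -0.0013], [0.0026, 0.0013, -1.0]]
```

View pics/w11.png

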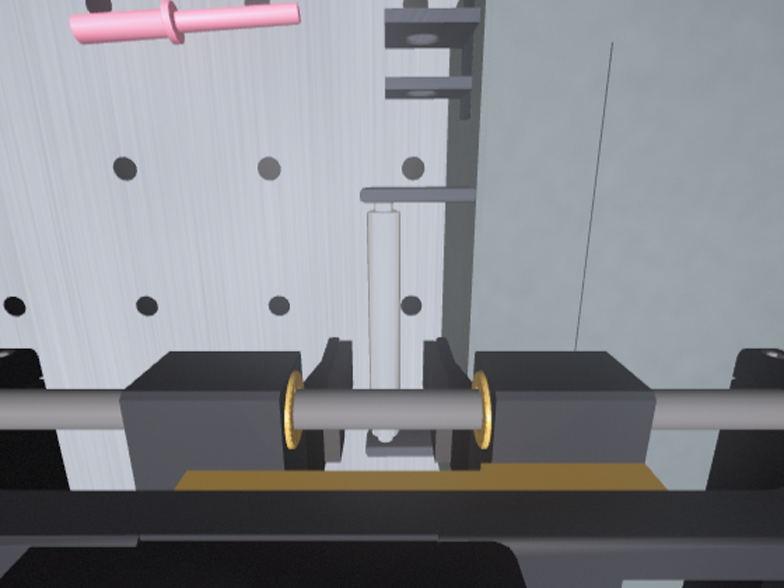

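The tube at (384,320) is centred between the fingers, about 1 mm to the left. I'll trim, descend and close.

```bash
python3 -m crank '[[[-0.12,0,1.4],[0,0,0]],[[0,0,1.4],[0,0,0]],[[0,0,1.4],[0,0,0]],[[0,0,1.3],[0,0,0]],[[0,0,0],[0,0,0]],[[0,0,0],[0,0,0]]]'; python3 -m crank '[[[0,0,0],[0,0,0]],[[0,0,0],[0,0,0]],[[0,0,0],[0,0,0]],[[0,0,0],[0,0,0]],[[0,0,0],[0,0,0]],[[0,0,0],[0,0,0]],[[0,0,0],[0,0,0]],[[0,0,0],[0,0,0]]]' 1
```

```text
time_s: 14.8
position: [0.4796, -0.1245, 0.1009]
tcp_rot: [[1.0, -0.002, 0.001], [-0.002, -1.0, -0.001], [0.001, 0.001, -1.0]]
force: [0.4, -0.3, 0.0]
opening: 0.33
time_s: 15.6
position: [0.4804, -0.1245, 0.1008]
tcp_rot: [[1.0, -0.002, 0.003], [-0.002, -1.0, -0.001], [0.003, 0.001, -1.0]]
force: [4.7, 1.1, 5.9]
opening: 0.158
```

Opening 0.158 (about 14–15 mm) matches the 15 mm tube. Working out the arc increments.

```bash
python3 - <<'E'
import numpy as np
R=np.hypot(.275,.008);p=np.arctan2(.008,.275)
x=lambda t:27.5-100*R*np.cos(t-p)
z=lambda t:.8+100*R*np.sin(t-p)
ts=np.r_[0,.02,.05,.09,.14,.2,.26,.32,.38,.44,.5,.56,.62,.67,.72,.77]
print(np.c_[ts[1:],np.diff(x(ts)),np.diff(z(ts)),x(ts[1:]),z(ts[1:])].round(2))
b=np.r_[.77,.74,.7,.66,.63,.61];print(np.c_[b[1:],np.diff(x(b)),np.diff(z(b))].round(2))
E
```

```text
[[ 2.000e-02 -1.000e-02  5.500e-01 -1.000e-02  5.500e-01]
 [ 5.000e-02  0.000e+00  8.300e-01 -1.000e-02  1.380e+00]
 [ 9.000e-02  5.000e-02  1.100e+00  4.000e-02  2.470e+00]
 [ 1.400e-01  1.200e-01  1.370e+00  1.600e-01  3.850e+00]
 [ 2.000e-01  2.300e-01  1.630e+00  3.900e-01  5.480e+00]
 [ 2.600e-01  3.300e-01  1.620e+00  7.200e-01  7.100e+00]
 [ 3.200e-01  4.300e-01  1.590e+00  1.140e+00  8.690e+00]
 [ 3.800e-01  5.200e-01  1.570e+00  1.660e+00  1.026e+01]
 [ 4.400e-01  6.100e-01  1.530e+00  2.280e+00  1.179e+01]
 [ 5.000e-01  7.000e-01  1.490e+00  2.980e+00  1.328e+01]
 [ 5.600e-01  7.900e-01  1.450e+00  3.780e+00  1.473e+01]
 [ 6.200e-01  8.800e-01  1.400e+00  4.650e+00  1.613e+01]
 [ 6.700e-01  7.900e-01  1.120e+00  5.450e+00  1.725e+01]
 [ 7.200e-01  8.500e-01  1.080e+00  6.300e+00  1.833e+01]
 [ 7.700e-01  9.000e-01  1.040e+00  7.200e+00  1.937e+01]]
[[ 0.74 -0.55 -0.62]
 [ 0.7  -0.7  -0.85]
 [ 0.66 -0.67 -0.88]
 [ 0.63 -0.48 -0.67]
 [ 0.61 -0.31 -0.46]]
```

```bash
python3 -m crank '[[[0,0,-0.55],[0,0,0]],[[0,0,-0.83],[0,0,0]],[[0.05,0,-1.1],[0,0,0]],[[0.12,0,-1.37],[0,0,0]],[[0.23,0,-1.63],[0,0,0]],[[0,0,0],[0,0,0]],[[0,0,0],[0,0,0]],[[0,0,0],[0,0,0]]]'
python3 - <<'E'
from h import *
s=read_state();print(s["position"],s["tcp_rot"].round(4).tolist(),s["force"].round(2),s["moment"].round(2))
crop(capture("wrist"),"w12",0,560,0,420,1.4)
c=capture("scene");crop(c,"s12",175,355,150,290,4)
E
```

```text
time_s: 16.4
position: [0.484, -0.1245, 0.1542]
tcp_rot: [[1.0, -0.002, 0.002], [-0.002, -1.0, -0.0], [0.002, 0.0, -1.0]]
force: [5.3, 0.1, -1.8]
opening: 0.163
[ 0.48395355 -0.12449212  0.15423177] [[1.0, -0.0023, 0.002], [-0.0023, -1.0, -0.0005], [0.002, 0.0005, -1.0]] [ 5.33  0.09 -1.81] [ 0.07 -1.01  0.07]
```

View pics/s12.png

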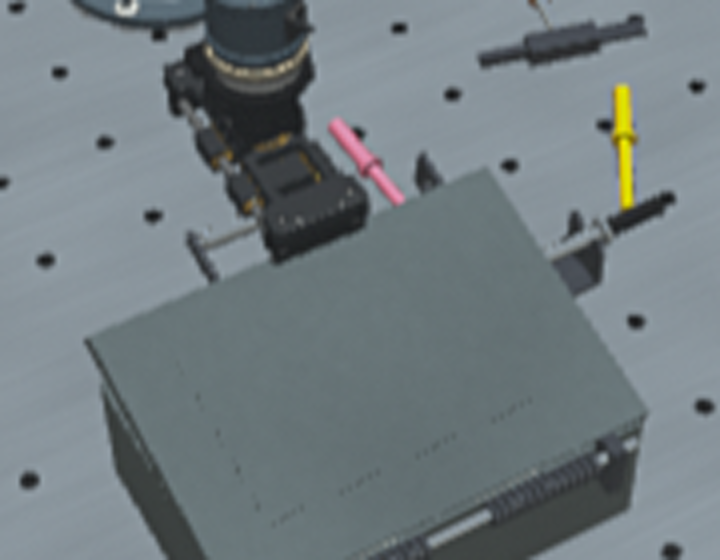

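View pics/w12.png

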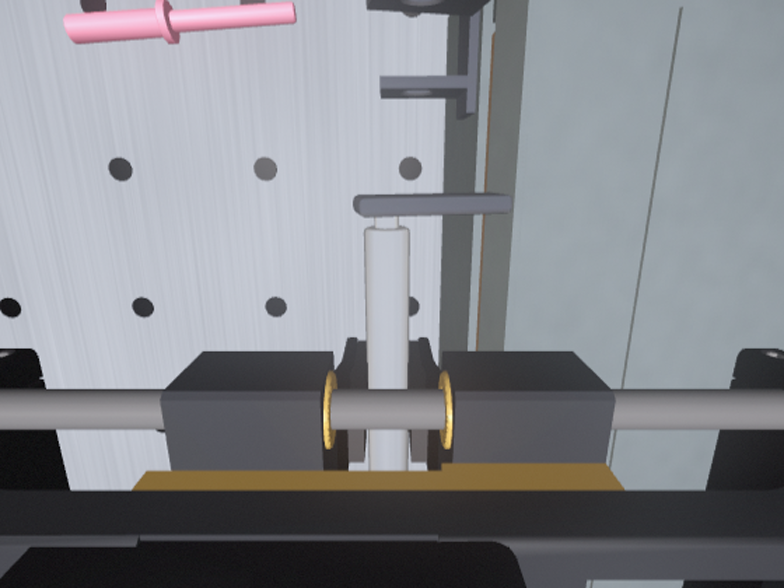

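The lid is opening with the fingers (lid edge at wrist (510,300), risen), and radial force is only 5 N. I'll carry on along the arc to about 0.62.

```bash
python3 -m crank '[[[0.38,0,-1.62],[0,0,0]],[[0.46,0,-1.59],[0,0,0]],[[0.54,0,-1.57],[0,0,0]],[[0.61,0,-1.53],[0,0,0]],[[0.7,0,-1.49],[0,0,0]],[[0.79,0,-1.45],[0,0,0]],[[0.88,0,-1.4],[0,0,0]],[[0,0,0],[0,0,0]],[[0,0,0],[0,0,0]]]'
python3 - <<'E'
from h import *
s=read_state();p=s["position"]+[0,0,.019];print(p,s["force"].round(2),s["opening"],"theta",np.arctan2(p[2]-.128,.7557-p[0])+.029)
E
```

```text
time_s: 17.4
position: [0.5252, -0.1242, 0.2599]
tcp_rot: [[1.0, -0.002, -0.004], [-0.002, -1.0, 0.0], [-0.004, -0.0, -1.0]]
force: [0.6, -0.8, -1.3]
opening: 0.162
[ 0.52517834 -0.12421856  0.27889885] [ 0.64 -0.79 -1.28] 0.16163069521558926 theta 0.608600259275556
```

Theta is about 0.61 with low force. Now past balance to about 0.77, then hold briefly.

```bash
python3 -m crank '[[[0.6,0,-0.9],[0,0,0]],[[0.8,0,-1.1],[0,0,0]],[[0.85,0,-1.05],[0,0,0]],[[0.7,0,-0.75],[0,0,0]],[[0,0,0],[0,0,0]],[[0,0,0],[0,0,0]],[[0,0,0],[0,0,0]],[[0,0,0],[0,0,0]]]'
python3 - <<'E'
from h import *
s=read_state();p=s["position"]+[0,0,.019];print(p,s["force"].round(2),s["opening"],"theta",np.arctan2(p[2]-.128,.7557-p[0])+.029)
c=capture("scene");crop(c,"s13",175,355,130,290,3.7)
c=capture("wrist");crop(c,"w13",0,560,0,420,1.4)
E
```

```text
time_s: 18.2
position: [0.5559, -0.1241, 0.2987]
tcp_rot: [[1.0, -0.002, -0.001], [-0.002, -1.0, 0.001], [-0.001, -0.001, -1.0]]
force: [3.9, 0.7, -3.7]
opening: 0.165
[ 0.55592337 -0.12411414  0.3177217 ] [ 3.91  0.74 -3.72] 0.1652019227377932 theta 0.7885888141369288
```

View pics/s13.png

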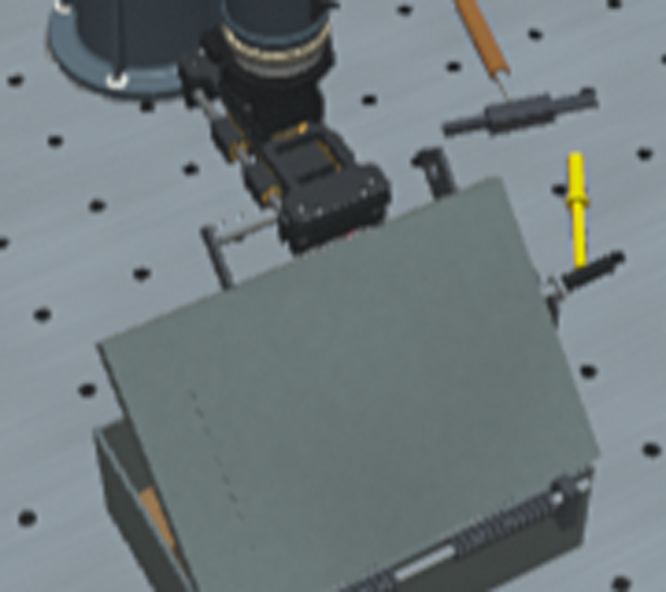

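View pics/w13.png

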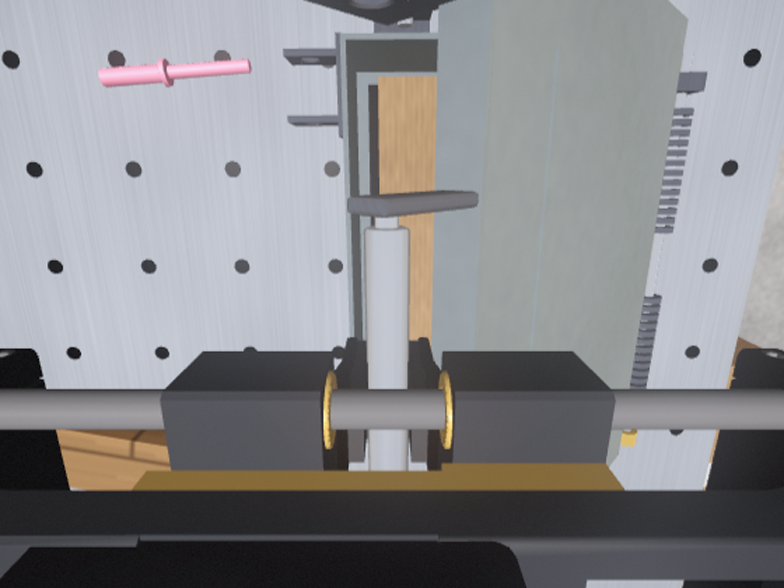

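The tube is still between the pads. Theta is about 0.79 from height and x separately, past balance. Easing back to about 0.61.

```bash
python3 -m crank '[[[-0.27,0,0.27],[0,0,0]],[[-0.45,0,0.5],[0,0,0]],[[-0.55,0,0.65],[0,0,0]],[[-0.6,0,0.75],[0,0,0]],[[-0.5,0,0.68],[0,0,0]],[[-0.4,0,0.55],[0,0,0]],[[-0.29,0,0.45],[0,0,0]],[[0,0,0],[0,0,0]],[[0,0,0],[0,0,0]],[[0,0,0],[0,0,0]],[[0,0,0],[0,0,0]],[[0,0,0],[0,0,0]]]'
python3 - <<'E'
from h import *
import pickle
s=read_state();p=s["position"]+[0,0,.019];print(p,s["force"].round(2),s["opening"],"theta",np.arctan2(p[2]-.128,.7557-p[0])+.029,.029+np.arcsin((p[2]-.128)/.2751),.029+np.arccos((.7557-p[0])/.2751),abs(s["qvel"]).max())
c=capture("scene");crop(c,"s14",175,355,130,290,3.7)
c=capture("wrist");crop(c,"w14",0,560,0,420,1.4)
crop(capture("top"),"t14",0,560,0,420,1.4)
E
```

```text
time_s: 19.5
position: [0.5259, -0.1243, 0.261]
tcp_rot: [[1.0, -0.002, 0.001], [-0.002, -1.0, 0.0], [0.001, -0.0, -1.0]]
force: [4.8, 1.5, -3.5]
opening: 0.158
[ 0.52594121 -0.12428243  0.28001008] [ 4.85  1.46 -3.47] 0.158308453539561 theta 0.613491748744174 0.6144361962327094 0.6113312623065276 0.1254734418501951
```

View pics/s14.png

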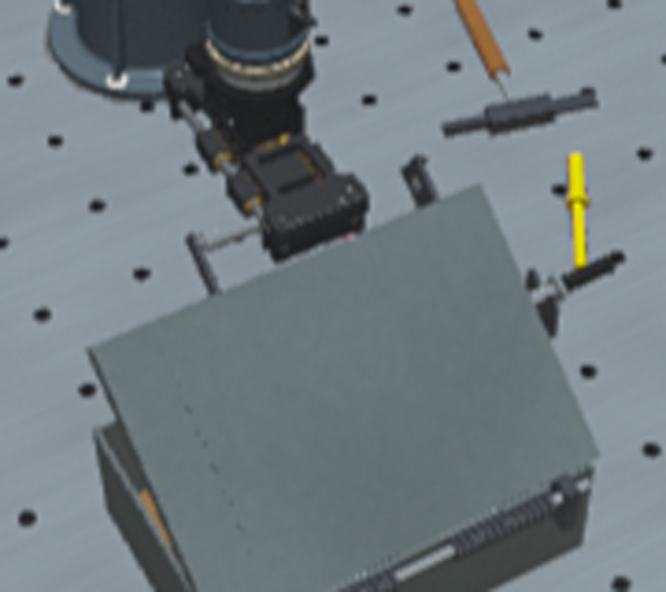

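View pics/t14.png

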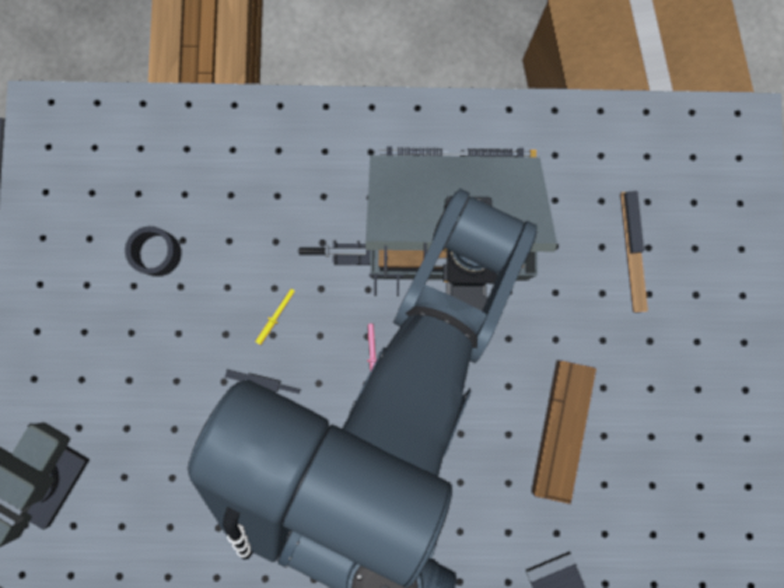

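View pics/w14.png

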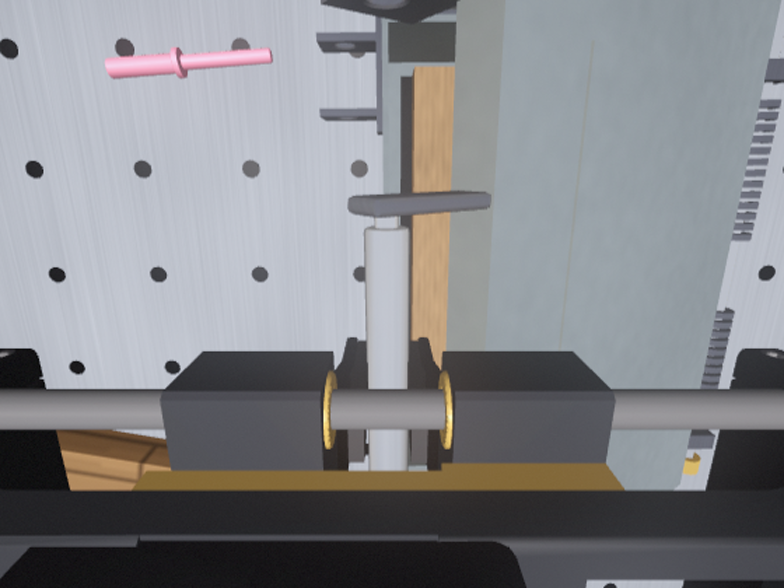

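The lid is at about 0.613 by both x and height, with the tube pinched at wrist (387,430). In the top view the pin is still in the bracket at (330,250) and the other objects are where they were. Handing in.

```bash
python3 - <<'E'
from h import *
from rig import bot
bot.hand_in()
s=read_state();p=s["position"]+[0,0,.019];print(s["time_s"],s["opening"],np.arctan2(p[2]-.128,.7557-p[0])+.029)
E
```

```text
the job is handed in; nothing more can be done
the job is handed in; nothing more can be done
```

The pin is parked in the bracket, the lid is held just below its balance point, and the job was handed in at about 19.7 s. The hand-in gave no verdict. My final state reading came back empty because the rig was already closed, so the checks below are from just before it.

- **Pin:** I drew it out of the hasp with the lid shut; the tip ended about 15 mm clear of the outer plate. After release it lay in both notches, about 1 mm off centre across and 2–3 mm off along. The last pictures show it unmoved. A rough check of the pin's height against the scene view disagreed by up to 11 mm at the tip, with ray misses of 5 mm at both ends. I put that down to coarse pixel picks, because the collar agreed to 1.5 mm.
- **Lid:** I raised it by its handle to about 0.79 rad, then eased it back to about 0.613 rad. That angle comes from the gripper position, and height and x gave the same answer to within 0.003 rad. The tube is still gripped at an opening of 0.158, and the last force reading was under 7 N.
- **Other things:** the wire brush, timber and pipe collar look unmoved in the last top view. The hammer is partly hidden by the arm there, but it looks in place.

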